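Dry the washed tumbler on the warm-air cup dryer

ROBOT

A 6-joint arm with a two-finger parallel gripper is mounted at the origin on a cart in front of the work surface, level with it; the furniture and walls round the work are solid. World frame = base frame: x ahead of the robot, y to its left, z up, the work surface at z = 0. Lengths are in m, angles in rad, forces in N, time in s.
With the tool pointing down it reaches from about 0.375 to 0.925 m from the base axis. Payload 5.7 kg.
Tool frame: the origin (TCP) lies on the centre line of the jaws, within the pads' length; the fingertips stand 19 mm ahead of it and the grasp point (between the pads) is the TCP (ctrl.nose_length is the distance from the TCP to the fingertips, in m); z points along the fingers, y is the line along which they close (so a half turn about z gives the same grasp; the last joint's range is limited). The gripper opens to 85 mm and grips with 20 to 120 N. Pads are 22 mm wide; open, the fingers measure 114 mm over their backs; the gripper's body (76 mm by 85 mm) begins 54 mm behind the grasp point. The pads swing forward as they close: fully open they stand 13 mm farther back than shut.
Start: joints at [1, 0.359, 1.51, -0, 1.272, -0.115], TCP at [0.264, 0.539, 0.25] pointing down, gripper open.
Joint ranges: [-2.97, 2.97], [-1.01, 2.36], [0.21, 2.38], [-0.96, 4.11], [0.2, 2.71], [-2.98, 2.98]. Speed limits (rad/s): [2.39, 2.39, 3.14, 3.14, 3.14, 3.14].

INTERFACE

Orientations are given as a unit quaternion [w, x, y, z].
In Python, from cell import ctrl gives the robot as it stands. Calls block until the motion is done:
- ctrl.goto(position, orientation): joint-space move of the TCP to a pose.
- ctrl.servo_line(position, ori=None, rate=0.15): straight line of the TCP; ori=None keeps the orientation; rate is the mean speed in m/s.
- ctrl.set_joints(angles): joint-space move.
- ctrl.set_gripper(opening, grasp_force=None): finger opening in m; grasp_force is the grip in N (None keeps the last); returns when the fingers have stopped.
- ctrl.wait(seconds).
- ctrl.inverse_kinematics(position, orientation): joint angles nearest the present ones, or None.
- ctrl.read_camera(name): name is "scene" or "top" or "wrist"; returns (picture, depth): 420x560x3 uint8, blue, green, red; 420x560 float32, m along the optical axis (not along the pixel's ray), 0 where there is no reading.
- ctrl.calibration(name): a dict with "fx", "fy", "cx", "cy" (pixels), "rvec" (rotation vector, rad) and "tvec" (3), from world to camera coordinates, as OpenCV has them. Camera axes: x right, y down, z forward; pixel columns grow to the right and rows downward; lengths in m; the calibration is good to about 2 mm. A picture is of the moment at which its call begins: read the wrist's pose just before it. calibration takes no time and is no camera call; for the wrist camera it gives the pose at the moment of the call.
A pose or a line that the arm cannot do raises ctrl.IKError and nothing moves.
- ctrl.close_job(): hands the job in; it is judged then, once.
Trained networks look in the newest picture that a camera, given by its name, has taken for a name from the list of things; names that differ only in an ending like _2 or _b are one class to them, and where a whole thing is asked for, a point or a joint stands for the part that bears it (a point fixed in the world has none). Each returns a list of dicts, best first, with "p" (0 to 1); they miss things now and then, are a little off and sometimes report something else, mostly with a low value. They report only what shows in the picture. A call takes as long as a camera call.
- ctrl.silhouettes(label, camera): "pixels" (420x560 bool, what is visible of it) and "extent" ([left, top, width, height] in pixels, round what is visible of it).
- ctrl.pinpoint(label, camera): "xy" ([column, row] in pixels: a listed point, or the origin of a listed thing).
Readings, each from a call of its own:
- ctrl.get_t(): time.
- ctrl.get_joint_pos(): joint angles.
- ctrl.get_joint_vel(): joint speeds.
- ctrl.get_joint_torque(): joint torques, N m.
- ctrl.get_eef_pos(): TCP position.
- ctrl.get_eef_rot(): TCP orientation.
- ctrl.get_ft_force(): force on the tool from outside, world axes, zero at the start.
- ctrl.get_wrist_torque(): the same for the moment, N m.
- ctrl.get_finger_gap(): finger opening in m.
- ctrl.get_grasp_force(): force on a finger pad.
Only numpy, scipy, OpenCV 4.12 (cv2) and the standard library are available. Lean on these libraries where they do the work, as an engineer would, in place of code of your own. Each camera call takes 0.05 s, during which the arm holds its last target. There are 200 camera calls.

TASK

Take the washed steel tumbler that lies on the draining mat, turn it upside down and set it gently over the short, broad cup post of the dryer (not the tall thin bottle post), so that its rim rests flat on the post's dark seat. Once it is seated, slide the dryer's selector all the way to its stop at the red dot and leave everything released. Do not push the mug, the tamper or the green-capped spice jar next to the dryer out of place.

Things in the scene. Friction and masses are not known exactly. Their poses are not given: they have to be found in the camera images.
- tumbler: straight steel tumbler, 59 mm outside diameter, 120 mm long, 0.16 kg, hollow 52 mm wide and 114 mm deep; a teal silicone boot covers the 55 mm next to its closed end: grip it there. Origin: centre of the outside of the closed bottom; z runs along it to the mouth. It starts lying on the mat, mouth roughly away from the robot, axis level 35 mm above the worktop; may roll if pushed
- tumbler_rim (a point): centre of the tumbler's mouth, in the plane of the rim, 120 mm from tumbler along its z axis
- drain_mat: grey ribbed silicone draining mat, 210 x 160 x 6 mm, fixed. Origin: centre of its underside on the worktop
- dryer: fixed white cup dryer, 190 mm deep (x), 270 mm wide (y). Origin: centre of its footprint on the worktop; x points to its back, y to the left. Rear deck 45 mm high, x = -45 to +95 mm, with the two posts at x = 30, y = +65 and -65 mm (either post on either side); front apron 30 mm high, x = -96 to -45 mm, with the selector
- cup_post: short broad post on the dryer's deck. Origin: centre of its foot, on the deck 45 mm above the worktop; z up. Dark seat for the rim, 74 mm wide, top 4 mm above the deck; white hub 46 mm wide up to 14 mm, cone to 24 mm width at 28 mm, then a 20 mm thick post, tip at 83 mm. The tumbler goes over it with 3 mm play all round; seated, its bottom is up, 124 mm above the deck
- bottle_post: tall thin drying post fixed to the dryer's deck, 13 mm thick with a 44 mm foot, its tip 149 mm above the deck. Origin: centre of its foot, on the deck. Too tall for the tumbler, which could not seat on it
- selector (a joint): the dryer's selector, a black grip 20 mm (x) x 16 mm (y) on the front apron, its top 45 mm above the worktop; it slides along the dryer's -y, from 0 (at the white dot) to 0.060 m (end stop, at the red dot), with about 2 N of friction and stays where it is left
- selector_top (a point): centre of the top face of the selector's grip, 15 mm above the apron, at x = -70 mm and y = 30 mm minus the joint value in the dryer's frame
- mug: white mug, 80 mm wide and 91 mm tall, with a handle, standing loose to the left of the dryer, near the microwave. Origin: centre of the underside of its bounding box
- tamper: press tamper with a turned wooden handle, 58 mm wide, 95 mm tall, standing loose to the left of the dryer. Origin: centre of its underside
- spice_jar: spice jar with a green cap, 46 mm wide, 106 mm tall, standing loose behind the gap between mat and dryer. Origin: centre of its underside

How it is judged:
By the outcome, as a careful person would: the job done as asked, in the order asked, and still so for the second after the job is handed in, with the robot touching nothing.
It also fails if it takes over 64 s, if anything falls off the work surface, if the arm or the gripper's body presses on something with over 40 N, if the wrist force passes 120 N, or if a joint passes its speed limit or range.

## Working session

There is one attempt and no reset: what is moved stays moved. The work goes in short steps, each a Python script; the robot and the scene stay as the last script left them, time stands still between calls to the robot, and variables do not carry over. Pictures are saved under pics/ and viewed, at most 10 in all, crops included, and the job is handed in when it is done.

```bash
mkdir -p pics; ls; cat > h.py <<'E'
import numpy as np, cv2
from cell import ctrl
from scipy.spatial.transform import Rotation as R
def cal(n):
    c=ctrl.calibration(n); return c, cv2.Rodrigues(np.array(c["rvec"],float))[0], np.array(c["tvec"],float).ravel()
def cloud(n,depth,mask):
    c,Rm,t=cal(n); v,u=np.nonzero(mask&(depth>0)); z=depth[v,u]
    P=np.c_[(u-c["cx"])/c["fx"]*z,(v-c["cy"])/c["fy"]*z,z]
    return (P-t)@Rm
def ray(n,xy,zw):
    c,Rm,t=cal(n); d=Rm.T@np.array([(xy[0]-c["cx"])/c["fx"],(xy[1]-c["cy"])/c["fy"],1]); o=-Rm.T@t
    return o+d*(zw-o[2])/d[2]
def q(m): # matrix->wxyz
    x=R.from_matrix(m).as_quat(); return [x[3],x[0],x[1],x[2]]
E
python3 - <<'E'
from h import *
ims=[]
for n in("top","scene"):
    im,d=ctrl.read_camera(n); cv2.imwrite(f"pics/{n}0.png",im)
    print(n,np.round(-cal(n)[1].T@cal(n)[2],3))
    for l,z in(("tumbler",.035),("tumbler_rim",.035),("dryer",0),("cup_post",.045),("bottle_post",.045),("selector_top",.045),("mug",0),("tamper",0),("spice_jar",0),("drain_mat",0)):
        print(l,[(round(r["p"],2),np.round(r["xy"]),np.round(ray(n,r["xy"],z),3)) for r in ctrl.pinpoint(l,n)[:2]])
    for l in("tumbler","cup_post","bottle_post","mug","tamper","spice_jar"):
        for r in ctrl.silhouettes(l,n)[:1]:
            P=cloud(n,d,r["pixels"]); print(l,round(r["p"],2),len(P),np.round(np.percentile(P,[2,50,98],axis=0),3).tolist())
E
```

```text
cell.py
pics
top [0.452 0.064 1.274]
tumbler [(0.69, array([406., 248.]), array([ 0.483, -0.256,  0.035]))]
tumbler_rim [(0.81, array([402., 201.]), array([ 0.615, -0.252,  0.035]))]
dryer [(0.86, array([282., 247.]), array([0.495, 0.087, 0.   ]))]
cup_post [(0.6, array([253., 243.]), array([0.508, 0.165, 0.045])), (0.38, array([154., 248.]), array([0.5  , 0.441, 0.045]))]
bottle_post [(0.71, array([300., 231.]), array([0.537, 0.035, 0.045]))]
selector_top [(0.36, array([279., 273.]), array([0.425, 0.095, 0.045]))]
mug []
tamper [(0.81, array([151., 248.]), array([0.503, 0.464, 0.   ]))]
spice_jar [(0.58, array([314., 175.]), array([ 0.702, -0.011,  0.   ]))]
drain_mat [(0.77, array([398., 237.]), array([ 0.518, -0.243,  0.   ]))]
tumbler 0.57 977 [[0.49, -0.278, 0.011], [0.548, -0.245, 0.059], [0.606, -0.222, 0.067]]
cup_post 0.59 556 [[0.48, 0.129, 0.044], [0.513, 0.159, 0.051], [0.547, 0.193, 0.125]]
bottle_post 0.46 182 [[0.521, 0.016, 0.044], [0.535, 0.036, 0.052], [0.557, 0.054, 0.192]]
mug 0.68 991 [[0.576, 0.434, 0.003], [0.619, 0.488, 0.041], [0.675, 0.512, 0.092]]
tamper 0.
[... 784 characters left out ...]
[0.515, 0.469, 0.   ]))]
spice_jar [(0.88, array([327., 210.]), array([ 0.704, -0.011,  0.   ]))]
drain_mat [(0.91, array([353., 301.]), array([ 0.519, -0.26 ,  0.   ]))]
tumbler 0.65 1195 [[0.486, -0.282, 0.016], [0.532, -0.259, 0.057], [0.604, -0.228, 0.064]]
cup_post 0.69 449 [[0.479, 0.126, 0.043], [0.505, 0.152, 0.052], [0.546, 0.195, 0.122]]
bottle_post 0.63 231 [[0.52, 0.014, 0.044], [0.533, 0.029, 0.062], [0.555, 0.052, 0.186]]
mug 0.82 714 [[0.573, 0.431, 0.006], [0.609, 0.454, 0.057], [0.653, 0.511, 0.088]]
tamper 0.87 322 [[0.471, 0.428, 0.003], [0.493, 0.447, 0.028], [0.522, 0.477, 0.093]]
spice_jar 0.75 507 [[0.677, -0.042, 0.003], [0.688, -0.028, 0.072], [0.718, -0.002, 0.106]]
```

```bash
python3 -c "
import cv2
a=cv2.imread('pics/top0.png');b=cv2.imread('pics/scene0.png')
cv2.imwrite('pics/top0c.png',cv2.resize(a[130:340,130:450],(800,525),interpolation=cv2.INTER_CUBIC))"
```

```text
(no output)
```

View pics/top0c.png

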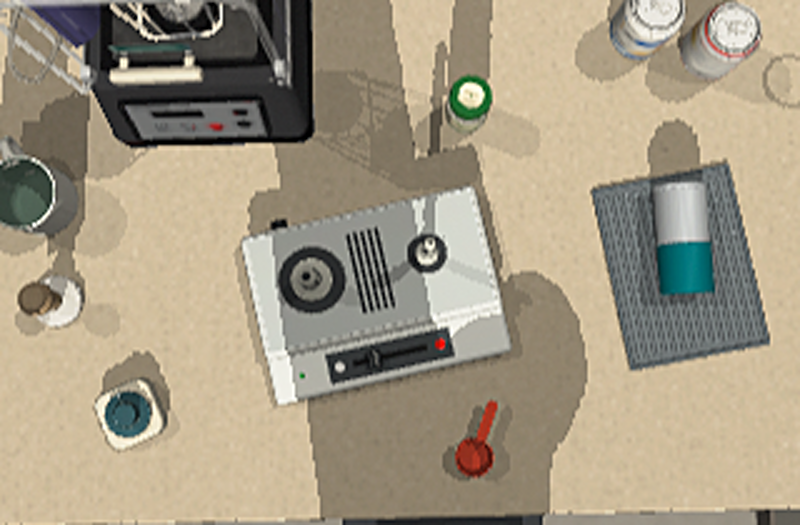

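View pics/scene0.png

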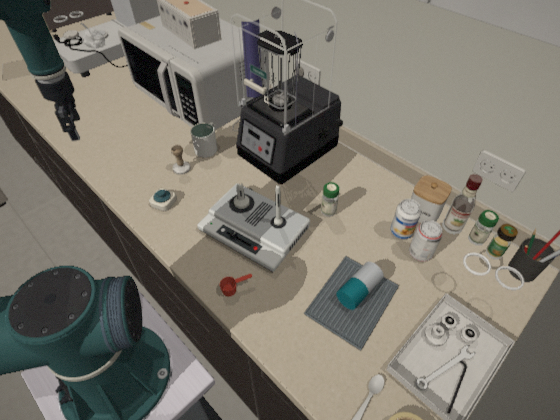

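The tumbler's teal closed end faces the robot (top crop ≈685,265), mouth pointing away. The cup post is the left one (≈312,280), the bottle post the right one (≈428,250), and the selector is at ≈375,358 with the red dot at ≈440,345. The detections match. Next I'll check which grasp and placing poses are reachable, and look at the dryer with the wrist camera.

```bash
python3 - <<'E'
from h import *
print(ctrl.nose_length, ctrl.get_eef_rot(), ctrl.get_t())
down=[[0,1,0],[1,0,0],[0,0,-1]]  # x->y.. 
for y in (0,np.pi/2,np.pi,-np.pi/2):
    m=R.from_euler('z',y).as_matrix()@np.diag([1,-1,-1]); print("down",y,np.round(ctrl.inverse_kinematics([.40,.11,.36],q(m)),2) if ctrl.inverse_kinematics([.40,.11,.36],q(m)) is not None else None)
def frame(z,y): z=z/np.linalg.norm(z); return np.c_[np.cross(y,z),y,z]
for a in (25,30,35,40,45,50):
    s=np.radians(a)
    for sg in(1,-1):
        m=frame(np.array([np.cos(s),0.03,-np.sin(s)]),sg*np.array([-.03,1,0])/np.hypot(1,.03))
        for p in([.513,-.255,.036],[.413,-.258,.11]):
            k=ctrl.inverse_kinematics(p,q(m)); print("grasp",a,sg,p[0],None if k is None else np.round(k,2))
for a in (25,35,45):
    s=np.radians(a)
    for yaw in range(0,360,30):
        h=np.array([np.cos(np.radians(yaw)),np.sin(np.radians(yaw)),0]); yv=np.array([-h[1],h[0],0]); o=[]
        for sg in(1,-1):
            m=frame(h*np.sin(s)+np.array([0,0,-np.cos(s)]),sg*yv)
            for p in([.512,.162,.142],[.512,.162,.25]):
                k=ctrl.inverse_kinematics(p,q(m)); o.append(None if k is None else np.round(k,1).tolist())
        print("place",a,yaw,o[0],o[1] is not None,o[2],o[3] is not None)
E
```

```text
0.019 [-1.27279685e-05  2.25931828e-01  9.74143115e-01 -2.81691339e-05] 1.7
down 0 [ 0.1  -0.01  1.7  -0.    1.45  1.67]
down 1.5707963267948966 [ 0.1  -0.01  1.7  -0.    1.45  0.1 ]
down 3.141592653589793 [ 0.1  -0.01  1.7  -0.    1.45 -1.47]
down -1.5707963267948966 None
grasp 25 1 0.513 [-1.15  1.02  2.33  2.04  1.22  1.36]
grasp 25 1 0.413 None
grasp 25 -1 0.513 [-1.15  1.02  2.33  2.04  1.22 -1.78]
grasp 25 -1 0.413 None
grasp 30 1 0.513 [-1.11  0.93  2.33  2.05  1.1   1.45]
grasp 30 1 0.413 None
grasp 30 -1 0.513 [-1.11  0.93  2.33  2.05  1.1  -1.69]
grasp 30 -1 0.413 None
grasp 35 1 0.513 [-1.07  0.85  2.31  2.05  0.97  1.56]
grasp 35 1 0.413 None
grasp 35 -1 0.513 [-1.07  0.85  2.31  2.05  0.97 -1.59]
grasp 35 -1 0.413 None
grasp 40 1 0.513 [-1.02  0.77  2.28  2.02  0.83  1.68]
grasp 40 1 0.413 None
grasp 40 -1 0.513 [-1.02  0.77  2.28  2.02  0.83 -1.46]
grasp 40 -1 0.413 None
grasp 45 1 0.513 [-0.97  0.7   2.25  1.95  0.7   1.83]
grasp 45 1 0.413 [-1.24  0.48  2.36  1.55  0.75  2.01]
grasp 45 -1 0.513 [-0.97  0.7   2.25  1.95  0.7  -1.32]
grasp 45 -1 0.413 [-1.24  0.48  2.36
[... 2498 characters left out ...]
.2, 2.3] True [-0.3, 0.5, 1.9, 0.8, 1.2, -0.8] True
place 45 120 [-0.2, 0.7, 1.6, 0.6, 1.5, 2.2] True [-0.2, 0.7, 1.6, 0.6, 1.5, -0.9] True
place 45 150 [-0.0, 0.7, 1.4, 0.3, 1.7, 2.0] True [-0.0, 0.7, 1.4, 0.3, 1.7, -1.2] True
place 45 180 [0.1, 0.8, 1.2, 0.1, 1.9, 1.7] True [0.1, 0.8, 1.2, 0.1, 1.9, -1.5] True
place 45 210 [0.3, 0.8, 1.2, -0.2, 1.9, 1.3] True [0.3, 0.8, 1.2, -0.2, 1.9, -1.8] True
place 45 240 [0.4, 0.8, 1.3, -0.4, 1.7, 1.1] True [0.4, 0.8, 1.3, -0.4, 1.7, -2.1] True
place 45 270 [0.6, 0.7, 1.6, -0.6, 1.4, 0.8] True [0.6, 0.7, 1.6, -0.6, 1.4, -2.3] True
place 45 300 [0.6, 0.6, 1.8, -0.9, 1.1, 0.7] True [0.6, 0.6, 1.8, -0.9, 1.1, -2.4] True
place 45 330 None False None False
```

```bash
python3 - <<'E'
from h import *
m=R.from_euler('z',np.pi/2+.2).as_matrix()@np.diag([1,-1,-1])
ctrl.goto([.42,.11,.36],q(m)); ctrl.wait(.3); print(ctrl.get_t())
im,d=ctrl.read_camera("wrist"); n="wrist"; cv2.imwrite("pics/w1.png",im); np.save("w1d.npy",d)
print(np.round(-cal(n)[1].T@cal(n)[2],3))
for l,z in(("dryer",0),("cup_post",.045),("bottle_post",.045),("selector_top",.045),("spice_jar",0)):
    print(l,[(round(r["p"],2),np.round(r["xy"]),np.round(ray(n,r["xy"],z),4)) for r in ctrl.pinpoint(l,n)[:2]])
g=cv2.cvtColor(im,cv2.COLOR_BGR2GRAY)
for l in("cup_post","bottle_post","selector_top"):
    for r in ctrl.silhouettes(l,n)[:1]:
        P=cloud(n,d,r["pixels"]); print(l,round(r["p"],2),r["extent"],np.round(np.percentile(P,[1,50,99],axis=0),4).tolist())
        for lo,hi in((.047,.052),(.052,.065),(.08,.12),(.12,.2)):
            s=P[(P[:,2]>lo)&(P[:,2]<hi)]
            if len(s)>20: print(lo,len(s),np.round(s.mean(0),4),np.round((s.min(0)+s.max(0))/2,4),np.round(np.ptp(s,0),4))
E
```

```text
3.7167
[0.405 0.182 0.484]
dryer [(0.6, array([322., 185.]), array([0.4956, 0.0895, 0.    ])), (0.27, array([292., 363.]), array([ 0.5222, -0.2573,  0.    ]))]
cup_post []
bottle_post [(0.83, array([346., 230.]), array([0.5388, 0.0383, 0.045 ]))]
selector_top [(0.72, array([280., 176.]), array([0.4251, 0.0989, 0.045 ]))]
spice_jar [(0.74, array([422., 267.]), array([ 0.6967, -0.0169,  0.    ]))]
cup_post 0.84 [325.4, 118.1, 53.3, 53.8] [[0.477, 0.1254, 0.0469], [0.5052, 0.1618, 0.0503], [0.5458, 0.1938, 0.127]]
0.047 1311 [0.5088 0.161  0.0494] [0.5117 0.1597 0.0495] [0.0731 0.073  0.0049]
0.052 303 [0.5047 0.1614 0.0614] [0.5114 0.1596 0.0586] [0.0445 0.0454 0.0128]
0.08 176 [0.5061 0.1602 0.1033] [0.5112 0.1597 0.1001] [0.0189 0.0192 0.0397]
0.12 134 [0.5096 0.1602 0.1248] [0.5112 0.1597 0.1252] [0.017  0.0169 0.0102]
bottle_post 0.77 [330.0, 221.9, 39.9, 65.3] [[0.5163, 0.0121, 0.0459], [0.5325, 0.0368, 0.0643], [0.5557, 0.0507, 0.1861]]
0.047 327 [0.5334 0.0344 0.0493] [0.5364 0.0319 0.0495] [0.0417 0.0416 0.0046]
0.052 159 [0.5338 0.0363 0.0589] [0.5366 0.033  0.0585] [0.0247 0.0244 0.0126]
0.08 131 [0.5343 0.0359 0.1003] [0.5367 0.034  0.0998] [0.0122 0.0095 0.0397]
0.12 315 [0.5338 0.0357 0.1537] [0.5369 0.0335 0.1552] [0.0125 0.0116 0.0698]
selector_top 0.46 [271.7, 171.9, 14.0, 11.4] [[0.4136, 0.0857, 0.0371], [0.423, 0.0944, 0.0453], [0.4334, 0.1019, 0.0476]]
```

View pics/w1.png

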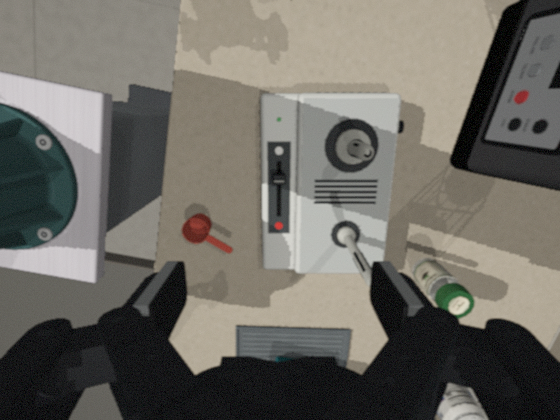

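The wrist view agrees: cup post at (350,146), bottle post at (346,232), selector at (280,176). Fitting the tumbler's axis and moving to the pre-grasp pose.

```bash
cat >> h.py <<'E'
def frame(z,y): z=np.array(z)/np.linalg.norm(z); return np.c_[np.cross(y,z),y,z]
def grasp_ori(yaw,a,sg=-1):
    h=np.array([np.cos(yaw),np.sin(yaw),0]); return frame(h*np.cos(a)-np.array([0,0,np.sin(a)]),sg*np.array([-h[1],h[0],0]))
def fit_tumbler(cams):
    from scipy.optimize import least_squares
    out=[]
    for n in cams:
        im,d=ctrl.read_camera(n); s=ctrl.silhouettes("tumbler",n)
        if not s: print(n,"none"); continue
        P=cloud(n,d,cv2.erode(s[0]["pixels"].astype(np.uint8),np.ones((3,3)))>0)
        def f(p):
            x=P[:,0]-.54; lat=(P[:,1]-p[0]-p[1]*x)*np.cos(np.arctan(p[1])); return np.hypot(lat,P[:,2]-p[2])-.0295
        r=least_squares(f,[-.255,0,.035],loss='soft_l1',f_scale=.002)
        print(n,len(P),"y@.54",np.round(r.x,4),"x",np.round(np.percentile(P[:,0],[0,1,99,100]),4)); out.append(r.x)
    return out
E
python3 - <<'E'
from h import *
fit_tumbler(["top","scene"])
for yaw in (0,.05):
  for z in(.036,.1,.16,.2,.25,.3):
    k=[ctrl.inverse_kinematics([.513,-.255,z],q(grasp_ori(yaw,np.radians(45),s))) for s in(1,-1)]; print(yaw,z,[None if a is None else np.round(a,2).tolist() for a in k])
E
```

```text
top 812 y@.54 [-0.2514  0.0109  0.0339] x [0.4908 0.4913 0.6036 0.6061]
scene 1031 y@.54 [-0.2522  0.0192  0.0326] x [0.4852 0.4859 0.6011 0.604 ]
0 0.036 [[-0.96, 0.7, 2.26, 2.02, 0.7, 1.79], [-0.96, 0.7, 2.26, 2.02, 0.7, -1.35]]
0 0.1 [[-0.96, 0.53, 2.24, 1.78, 0.63, 2.1], [-0.96, 0.53, 2.24, 1.78, 0.63, -1.05]]
0 0.16 [[-0.96, 0.37, 2.2, 1.51, 0.62, 2.43], [-0.96, 0.37, 2.2, 1.51, 0.62, -0.71]]
0 0.2 [[-0.96, 0.28, 2.17, 1.33, 0.64, 2.65], [-0.96, 0.28, 2.17, 1.33, 0.64, -0.49]]
0 0.25 [[-0.96, 0.17, 2.11, 1.14, 0.69, 2.9], [-0.96, 0.17, 2.11, 1.14, 0.69, -0.25]]
0 0.3 [None, [-0.96, 0.08, 2.05, 0.99, 0.77, -0.05]]
0.05 0.036 [[-0.98, 0.7, 2.24, 1.92, 0.7, 1.83], [-0.98, 0.7, 2.24, 1.92, 0.7, -1.31]]
0.05 0.1 [[-0.98, 0.53, 2.22, 1.69, 0.66, 2.13], [-0.98, 0.53, 2.22, 1.69, 0.66, -1.01]]
0.05 0.16 [[-0.98, 0.38, 2.18, 1.44, 0.66, 2.44], [-0.98, 0.38, 2.18, 1.44, 0.66, -0.7]]
0.05 0.2 [[-0.98, 0.29, 2.15, 1.28, 0.68, 2.65], [-0.98, 0.29, 2.15, 1.28, 0.68, -0.5]]
0.05 0.25 [[-0.98, 0.18, 2.09, 1.11, 0.74, 2.87], [-0.98, 0.18, 2.09, 1.11, 0.74, -0.27]]
0.05 0.3 [None, [-0.98, 0.1, 2.03, 0.98, 0.82, -0.09]]
```

```bash
python3 - <<'E'
from h import *
Q=q(grasp_ori(.015,np.radians(45))); x,y=.515,-.2522
ctrl.set_gripper(.085)
ctrl.goto([x,y,.28],Q); ctrl.servo_line([x,y,.12],rate=.15); ctrl.servo_line([x,y,.036],rate=.08)
print(ctrl.get_t(),ctrl.get_eef_pos(),ctrl.get_ft_force())
ctrl.set_gripper(.05,60); print(ctrl.get_finger_gap(),ctrl.get_grasp_force(),ctrl.get_ft_force())
ctrl.servo_line([x,y,.08],rate=.06); ctrl.wait(.2)
print(ctrl.get_t(),ctrl.get_finger_gap(),ctrl.get_grasp_force(),ctrl.get_ft_force())
im,d=ctrl.read_camera("scene"); cv2.imwrite("pics/s2.png",im[180:380,240:480].repeat(3,0).repeat(3,1))
fit_tumbler(["scene","top"])
E
```

```text
8.425 [ 0.5151571  -0.25236672  0.03647276] [-0.01929431 -0.52627139  0.91171937]
0.05873743036658988 64.56542147876462 [-0.67525652  0.65772208  6.0024872 ]
9.8667 0.058822082527948884 64.35987779317657 [ 0.04142575  0.31426554 -2.37252864]
scene 692 y@.54 [-0.2521  0.0282  0.0753] x [0.5044 0.5078 0.6016 0.6034]
top 849 y@.54 [-0.2505  0.0126  0.0767] x [0.4892 0.4919 0.6048 0.6061]
```

View pics/s2.png

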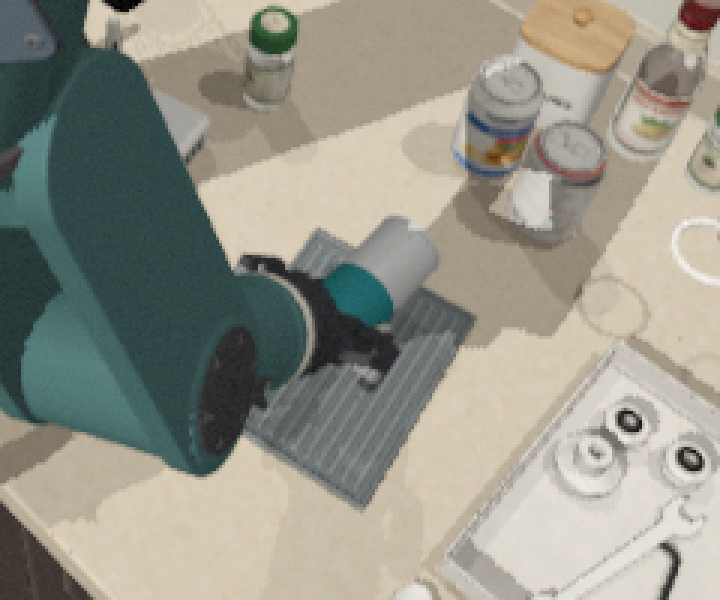

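```bash
cat >> h.py <<'E'
RY=R.from_euler('y',np.pi/2).as_matrix()
def place_ori(yaw=np.pi/2,tilt=None):
    m=R.from_euler('z',yaw).as_matrix()@RY@grasp_ori(0,np.radians(45))
    return q((tilt if tilt is not None else np.eye(3))@m)
def fit_axis(cams,c0):
    from scipy.optimize import least_squares
    for n in cams:
        im,d=ctrl.read_camera(n); s=ctrl.silhouettes("tumbler",n)
        if not s: print(n,"none"); continue
        P=cloud(n,d,cv2.erode(s[0]["pixels"].astype(np.uint8),np.ones((3,3)))>0); zr=P[:,2].min()
        P=P[(np.hypot(P[:,0]-c0[0],P[:,1]-c0[1])<.045)]
        def f(p):
            dz=P[:,2]-c0[2]; return np.hypot(P[:,0]-p[0]-p[2]*dz,P[:,1]-p[1]-p[3]*dz)-.0295
        r=least_squares(f,[c0[0],c0[1],0,0],loss='soft_l1',f_scale=.0015)
        print(n,len(P),"axis xy @z0",np.round(r.x[:2],4),"slope deg",np.round(np.degrees(r.x[2:]),1),"z",np.round(np.percentile(P[:,2],[0,1,50,99,100]),4),"res",round(float(np.median(abs(r.fun))),4))
E
python3 - <<'E'
from h import *
print(ctrl.inverse_kinematics([.512,.1615,.26],place_ori()))
x,y,_=ctrl.get_eef_pos()
ctrl.servo_line([x,y,.30],rate=.2)
ctrl.goto([.50,.16,.36],place_ori()); print(ctrl.get_t())
ctrl.servo_line([.512,.1615,.275],rate=.12); ctrl.wait(.3)
print(ctrl.get_t(),ctrl.get_eef_pos(),ctrl.get_finger_gap(),ctrl.get_ft_force())
fit_axis(["scene","top"],[.512,.16,.22])
im,d=ctrl.read_camera("scene"); cv2.imwrite("pics/s3.png",im[60:260,140:380].repeat(3,0).repeat(3,1))
E
```

```text
[ 0.57204813  0.52714611  1.47883197 -0.6375726   1.61983414  0.70232227]
13.125
14.2917 [0.51214253 0.16164491 0.27555606] 0.05899936674765679 [ 0.26730203  0.56097736 -1.87998655]
scene 774 axis xy @z0 [0.5136 0.1678] slope deg [-1.8 -7. ] z [0.1817 0.187  0.2691 0.304  0.3058] res 0.0012
top 459 axis xy @z0 [ 0.4148 -0.1514] slope deg [ 70.4 233.2] z [0.2964 0.2971 0.3021 0.3076 0.3082] res 0.0064
```

View pics/s3.png

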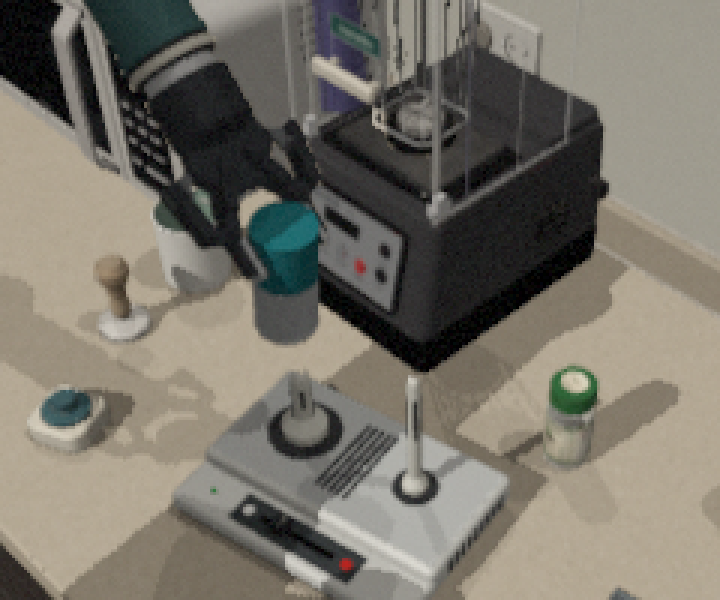

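The tumbler is held mouth down over the cup post, but it looks tilted by several degrees. I'll measure that from its bottom face.

```bash
cat >> h.py <<'E'
def fit_bottom(cams):
    """tumbler axis (bottom->mouth, pointing down) from plane of closed end, and wall-only axis fit"""
    from scipy.optimize import least_squares
    N=[]
    for n in cams:
        im,d=ctrl.read_camera(n); s=ctrl.silhouettes("tumbler",n)
        if not s: print(n,"none"); continue
        P=cloud(n,d,cv2.erode(s[0]["pixels"].astype(np.uint8),np.ones((3,3)))>0)
        best=None; rng=np.random.default_rng(0); T=P[P[:,2]>P[:,2].max()-.03]
        for _ in range(400):
            a,b,c=T[rng.choice(len(T),3,False)]; v=np.cross(b-a,c-a)
            if np.linalg.norm(v)<1e-5: continue
            v/=np.linalg.norm(v); v*=np.sign(v[2])
            if v[2]<.9: continue
            k=abs((T-a)@v)<.0015
            if best is None or k.sum()>best.sum(): best=k
        B=T[best]; c=B.mean(0); v=np.linalg.svd(B-c)[2][2]; v*=np.sign(v[2])
        print(n,"bottom",best.sum(),len(T),"c",np.round(c,4),"mid",np.round((B.min(0)+B.max(0))/2,4),"ext",np.round(np.ptp(B,0),4),"up-axis tilt deg x,y",np.round(np.degrees(np.arcsin(v[:2])),1))
        W=P[((P-c)@v)<-.004]
        if len(W)>150 and n!="top":
            f=lambda p:np.hypot(W[:,0]-p[0]-p[2]*(W[:,2]-c[2]),W[:,1]-p[1]-p[3]*(W[:,2]-c[2]))-.0295
            r=least_squares(f,[*c[:2],0,0],loss='soft_l1',f_scale=.001)
            print("   walls",len(W),"xy at bottom z",np.round(r.x[:2],4),"tilt",np.round(np.degrees(r.x[2:]),1),"res",round(float(np.median(abs(r.fun))),4),"zmin",W[:,2].min())
E
python3 - <<'E'
from h import *
fit_bottom(["scene","top","scene","top"])
E
```

```text
scene bottom 215 377 c [0.5075 0.1547 0.3002] mid [0.5084 0.1536 0.3001] ext [0.0522 0.0534 0.0098] up-axis tilt deg x,y [-2.2 -7.6]
   walls 535 xy at bottom z [0.5116 0.1569] tilt [-1.2 -7.7] res 0.0008 zmin 0.1767166138732967
top bottom 310 485 c [0.5113 0.1593 0.3019] mid [0.5111 0.1585 0.3019] ext [0.0548 0.0501 0.0104] up-axis tilt deg x,y [-1.2 -9.1]
scene bottom 2427 4274 c [ 0.5107 -0.2603  0.0029] mid [ 0.5189 -0.2562  0.0028] ext [0.2187 0.1806 0.004 ] up-axis tilt deg x,y [0.2 0.1]
top bottom 262 445 c [0.5121 0.16   0.3016] mid [0.5133 0.1584 0.3012] ext [0.0507 0.0501 0.0099] up-axis tilt deg x,y [-0.4 -8.5]
```

```bash
python3 - <<'E'
from h import *
T=R.from_euler('xyz',[-8.2,1.2,0],degrees=True).as_matrix()
np.save("tilt.npy",T)
ctrl.servo_line([.512,.1615,.275],ori=place_ori(tilt=T),rate=.1) if 0 else ctrl.goto([.512,.1615,.275],place_ori(tilt=T)); ctrl.wait(.3)
print(ctrl.get_t(),ctrl.get_eef_pos())
fit_bottom(["scene","top","scene","top"])
E
```

```text
15.4917 [0.51212445 0.16120776 0.27633533]
scene bottom 202 386 c [0.5098 0.1565 0.3021] mid [0.5093 0.1573 0.3022] ext [0.0537 0.0547 0.0038] up-axis tilt deg x,y [0.6 0.6]
   walls 634 xy at bottom z [0.5118 0.1608] tilt [-0.3  0.7] res 0.0008 zmin 0.18469180638783747
top bottom 315 516 c [0.5111 0.16   0.3032] mid [0.5111 0.1605 0.3032] ext [0.0549 0.055  0.0033] up-axis tilt deg x,y [0.3 0.5]
scene bottom 174 332 c [0.5072 0.1569 0.3012] mid [0.5071 0.1568 0.3012] ext [0.0493 0.0518 0.0032] up-axis tilt deg x,y [-0.5  0.3]
   walls 535 xy at bottom z [0.5121 0.161 ] tilt [-0.1  0.7] res 0.0009 zmin 0.1849056591702623
top bottom 300 515 c [0.512  0.1596 0.3024] mid [0.5111 0.1606 0.3023] ext [0.0548 0.0552 0.0047] up-axis tilt deg x,y [0.  2.2]
```

```bash
python3 - <<'E'
from h import *
T=R.from_euler('xyz',[-7.6,1.1,0],degrees=True).as_matrix(); O=place_ori(tilt=T); np.save("O.npy",O)
X,Y=.5125,.1613
ctrl.goto([X,Y,.255],O); ctrl.wait(.2); print(ctrl.get_eef_pos()); f0=np.array(ctrl.get_ft_force())
z=.255; zs=[.22,.195,.178,.165,.155,.150,.147]+list(np.arange(.1455,.1375,-.001))
for z in zs:
    ctrl.servo_line([X,Y,z],rate=.06 if z>.15 else .02); f=np.array(ctrl.get_ft_force())-f0
    p=ctrl.get_eef_pos(); print(round(z,4),np.round(p,4),np.round(f,1))
    if abs(f[2])>4 or np.hypot(f[0],f[1])>6: break
print(ctrl.get_t(),np.round(ctrl.get_wrist_torque(),2))
fit_bottom(["scene","top"])
E
```

```text
[0.51268419 0.16138881 0.2554881 ]
0.22 [0.5126 0.1613 0.22  ] [ 1.  -0.8 -0.6]
0.195 [0.5124 0.1612 0.1947] [-0.3  0.  -0.7]
0.178 [0.5123 0.1611 0.1776] [-0.3 -0.1 -0.2]
0.165 [0.5123 0.1611 0.1646] [ 0.6  0.1 -0.5]
0.155 [0.5123 0.1611 0.1546] [-0.2 -0.2 -0.1]
0.15 [0.5124 0.1613 0.1499] [-0.   0.2 -0.8]
0.147 [0.5124 0.1612 0.1469] [ 1.3  0.1 -0.2]
0.1455 [0.5125 0.1613 0.1454] [ 0.2 -1.  -0.7]
0.1445 [0.5125 0.1613 0.1445] [ 0.4 -0.1 -0.4]
0.1435 [0.5125 0.1613 0.1434] [0.2 0.  0.9]
0.1425 [0.5125 0.1613 0.1424] [-0.  -0.1 -0.2]
0.1415 [0.5126 0.1612 0.1418] [-0.3 -0.2  1.1]
0.1405 [0.5126 0.1609 0.1416] [-1.7 -0.6  6.8]
20.9583 [-0.18  0.14 -0.01]
scene bottom 148 317 c [0.5093 0.1563 0.1673] mid [0.5081 0.1557 0.1673] ext [0.0512 0.0522 0.0044] up-axis tilt deg x,y [-0.   2.3]
   walls 472 xy at bottom z [0.5124 0.1603] tilt [-0.3 -0. ] res 0.0008 zmin 0.05331999014253789
top bottom 193 379 c [0.512  0.1602 0.169 ] mid [0.5124 0.1591 0.1691] ext [0.0501 0.0526 0.0036] up-axis tilt deg x,y [-0.4 -0.5]
```

Seated: the bottom is at z≈0.169, which is 124 mm above the deck, with tilt near 0. Releasing and retreating, then checking.

```bash
python3 - <<'E'
from h import *
X,Y=.5125,.1613
ctrl.servo_line([X,Y,.1416],rate=.02); ctrl.set_gripper(.085); print(ctrl.get_finger_gap(),ctrl.get_ft_force())
w=np.array(ctrl.get_eef_rot()); zt=R.from_quat([w[1],w[2],w[3],w[0]]).as_matrix()[:,2]; p=np.array(ctrl.get_eef_pos())
ctrl.servo_line((p-.11*zt).tolist(),rate=.12); print(ctrl.get_t(),ctrl.get_eef_pos(),ctrl.get_ft_force())
fit_bottom(["scene","top"])
m=R.from_euler('z',np.radians(11.3)).as_matrix(); D=np.array([.4953,.0904,0])
im,d=ctrl.read_camera("scene"); cv2.imwrite("pics/s4.png",im[120:280,170:330].repeat(3,0).repeat(3,1))
for n in("scene","top"):
    ctrl.read_camera(n)
    for r in ctrl.pinpoint("selector_top",n)[:2]: print(n,r["p"],np.round(m.T@(ray(n,r["xy"],.045)-D),4))
p=D+m@[-.07,.07,.15]
for s in(0,np.pi): print(ctrl.inverse_kinematics(p.tolist(),q(R.from_euler('z',np.radians(11.3)+s).as_matrix()@np.diag([1,-1,-1]))))
print(ctrl.get_joint_pos())
E
```

```text
0.08524352368988804 [-0.86659441  0.35349314 -0.16393309]
22.8583 [0.51346576 0.24807318 0.20791485] [ 0.19646744  0.80450038 -0.12251544]
scene bottom 155 336 c [0.5084 0.156  0.1672] mid [0.5084 0.1572 0.1674] ext [0.0517 0.0535 0.003 ] up-axis tilt deg x,y [-0.4  0.2]
   walls 495 xy at bottom z [0.5125 0.16  ] tilt [-0.3 -0.3] res 0.0008 zmin 0.049331944617447755
top bottom 193 362 c [0.5122 0.1599 0.1688] mid [0.5101 0.159  0.1688] ext [0.0499 0.0525 0.0035] up-axis tilt deg x,y [ 0.1 -0.6]
scene 0.43 [-0.0698  0.0157  0.045 ]
[ 1.80347552e-01  2.60014043e-01  1.96668033e+00 -4.44089210e-16
  9.14898286e-01  1.55392167e+00]
[ 1.80347552e-01  2.60014043e-01  1.96668033e+00 -4.44089210e-16
  9.14898286e-01 -1.58767098e+00]
[ 0.70324765  0.7256261   1.32779595 -0.65404958  1.7531714   0.80114121]
```

View pics/s4.png

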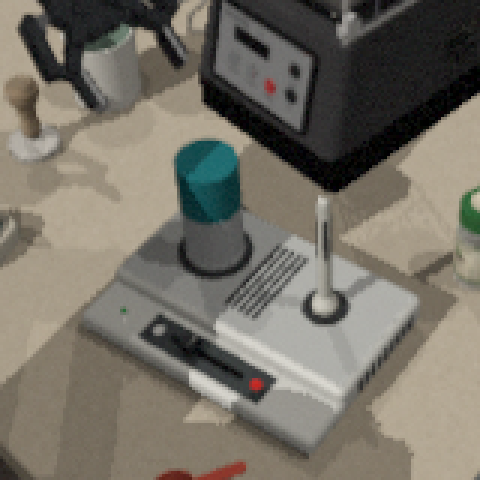

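The tumbler stands upright on the seat (crop ≈210,205). The selector (≈188,342) is still near the white dot. Now I'll push it with closed fingers, keeping the wrist camera on the side away from the tumbler.

```bash
python3 - <<'E'
from h import *
yaw=np.radians(11.3); m=R.from_euler('z',yaw).as_matrix(); D=np.array([.4953,.0904,0])
O=q(R.from_euler('z',yaw+np.pi).as_matrix()@np.diag([1,-1,-1]))
P=lambda y,z:(D+m@[-.070,y,z]).tolist()
p=ctrl.get_eef_pos(); ctrl.servo_line([p[0],p[1],.32],rate=.25)
ctrl.set_gripper(0.0)
ctrl.goto(P(.068,.26),O); ctrl.servo_line(P(.068,.10),rate=.15); ctrl.servo_line(P(.068,.056),rate=.06)
f0=np.array(ctrl.get_ft_force()); print(ctrl.get_t(),ctrl.get_finger_gap(),ctrl.get_eef_pos(),f0)
for y in np.arange(.062,-.050,-.004):
    ctrl.servo_line(P(y,.056),rate=.03); f=m.T@(np.array(ctrl.get_ft_force())-f0)
    a=m.T@(np.array(ctrl.get_eef_pos())-D); print(round(y,3),np.round(a,4),np.round(f,1))
    if abs(f[1])>7 or abs(f[2])>8: break
print(ctrl.get_t())
E
```

```text
28.7333 0.0001359285824881612 [0.41349253 0.14340542 0.05606382] [ 0.45144692  0.05953141 -0.24308792]
0.062 [-0.0698  0.0617  0.0562] [-0.2 -0.1  0.8]
0.058 [-0.07    0.0578  0.056 ] [-1.4 -0.3 -0.4]
0.054 [-0.07    0.0538  0.056 ] [-0.   0.4 -0.5]
0.05 [-0.07    0.0498  0.056 ] [-1.3 -0.6  1.1]
0.046 [-0.07    0.0458  0.056 ] [-0.3 -0.4 -0.1]
0.042 [-0.07    0.0418  0.056 ] [-0.   0.7  0.3]
0.038 [-0.07    0.0379  0.056 ] [0.  0.1 0.5]
0.034 [-0.07    0.0338  0.056 ] [-0.2  0.8 -0.2]
0.03 [-0.07    0.0298  0.056 ] [-0.7  1.  -0.2]
0.026 [-0.07    0.0258  0.056 ] [-0.2  0.8  0.1]
0.022 [-0.07    0.0218  0.056 ] [-0.5  0.2  0.6]
0.018 [-0.0699  0.0178  0.056 ] [-0.6  1.1  0.5]
0.014 [-0.07    0.0138  0.056 ] [-1.5  0.7  0.9]
0.01 [-0.07    0.0098  0.056 ] [-0.3 -0.2  0.2]
0.006 [-0.07    0.0058  0.056 ] [-0.4  0.8  0.5]
0.002 [-0.07    0.0018  0.056 ] [-0.1 -0.3  0.7]
-0.002 [-0.07   -0.0022  0.056 ] [-0.5  0.5  0.8]
-0.006 [-0.07   -0.0062  0.056 ] [-0.9  0.2  0.1]
-0.01 [-0.07   -0.0098  0.056 ] [ 0.4  4.5 -0.1]
-0.014 [-0.0701 -0.011   0.056 ] [ 3.4 24.8  1.1]
34.4667
```

```bash
python3 - <<'E'
from h import *
yaw=np.radians(11.3); m=R.from_euler('z',yaw).as_matrix(); D=np.array([.4953,.0904,0])
P=lambda y,z:(D+m@[-.070,y,z]).tolist()
ctrl.servo_line(P(.008,.056),rate=.05); ctrl.servo_line(P(.008,.30),rate=.2)
ctrl.goto([.264,.539,.30],[0,.2259,.9741,0])
print(ctrl.get_t())
for n in("scene","top"):
    im,d=ctrl.read_camera(n); cv2.imwrite(f"pics/{n}9.png",im)
    for r in ctrl.pinpoint("selector_top",n)[:2]: print(n,r["p"],np.round(m.T@(ray(n,r["xy"],.045)-D),4))
    for l in("mug","tamper","spice_jar"):
        for r in ctrl.silhouettes(l,n)[:1]:
            Q=cloud(n,d,r["pixels"]); print(l,round(r["p"],2),np.round(np.percentile(Q,[2,50,98],axis=0),3).tolist())
fit_bottom(["scene","top"])
a=cv2.imread("pics/scene9.png")[120:280,160:360]; cv2.imwrite("pics/f.png",cv2.resize(a,(750,600),interpolation=cv2.INTER_CUBIC))
E
```

```text
38.1833
scene 0.5 [-0.0717 -0.0308  0.045 ]
mug 0.6 [[0.573, 0.431, 0.003], [0.608, 0.456, 0.057], [0.663, 0.511, 0.089]]
tamper 0.65 [[0.473, 0.427, -0.003], [0.494, 0.447, 0.014], [0.546, 0.523, 0.093]]
spice_jar 0.59 [[0.677, -0.042, 0.004], [0.687, -0.029, 0.069], [0.712, -0.004, 0.106]]
top 0.36 [-0.0738 -0.0257  0.045 ]
mug 0.94 [[0.575, 0.434, 0.004], [0.619, 0.487, 0.04], [0.672, 0.512, 0.092]]
tamper 0.56 [[0.474, 0.432, 0.005], [0.498, 0.451, 0.017], [0.526, 0.475, 0.097]]
spice_jar 0.63 [[0.679, -0.038, 0.017], [0.695, -0.014, 0.104], [0.722, 0.006, 0.109]]
scene bottom 149 333 c [0.509  0.1567 0.1674] mid [0.5081 0.1567 0.1673] ext [0.0531 0.0516 0.0045] up-axis tilt deg x,y [-2.   1.4]
   walls 478 xy at bottom z [0.5125 0.1598] tilt [-0.3 -0.6] res 0.0008 zmin 0.053889682951405234
top bottom 181 342 c [0.5128 0.1587 0.1688] mid [0.5124 0.158  0.169 ] ext [0.0501 0.0498 0.0054] up-axis tilt deg x,y [ 2.1 -1.5]
```

View pics/f.png

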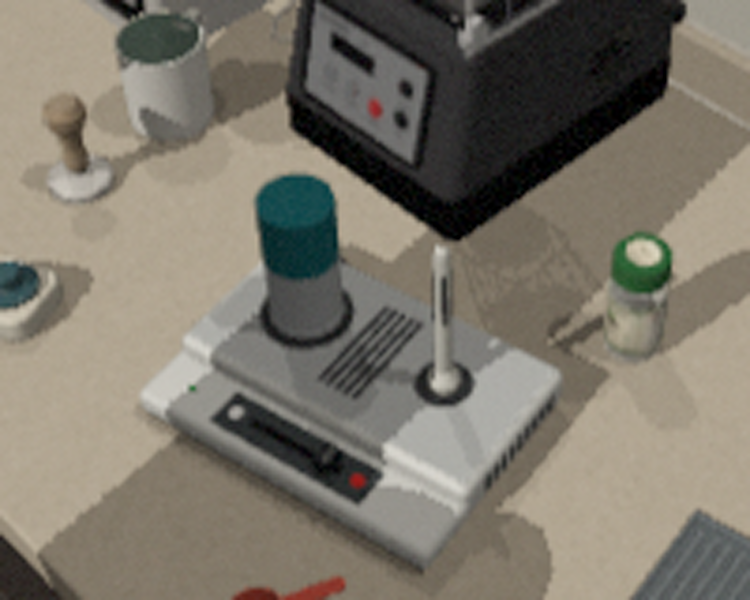

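The tumbler is upright on its seat (300,260) and the selector is by the red dot (325,455). The networks put it at y ≈ -30 mm, where the end stop should be, and the push met a firm stop. The mug, tamper and jar have not moved. Handing in.

```bash
python3 -c "
from cell import ctrl
print(ctrl.close_job())"
```

```text
the job is handed in; nothing more can be done
None
```

The job is handed in: the tumbler sits upside down and level on the cup post's seat, the selector is at its stop by the red dot, everything is released, and the mug, tamper and spice jar have not moved; it took about 38 s of the 64 s.

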